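# Hold the microscope head holder level over its assembly fixture

## Robot

A 6-joint arm with a two-finger parallel gripper is mounted at the origin on the work surface. World frame = base frame: x ahead of the robot, y to its left, z up, the work surface at z = 0. Lengths are in m, angles in rad, forces in N, time in s.
With the tool pointing down it reaches from about 0.375 to 0.925 m from the base axis. Payload 5.7 kg.
Tool frame: the origin (TCP) lies at the very end of the fingers, on their centre line; the grasp point (between the pads) lies 19 mm behind it; z points along the fingers, y is the direction in which the jaws open and shut (so a half turn about z gives the same grasp; the last joint's range is limited). The gripper opens to 85 mm and grips with 20 to 120 N. Pads are 22 mm wide; open, the fingers measure 114 mm over their backs; the gripper's body (76 mm by 85 mm) begins 54 mm behind the grasp point. The pads swing forward as they close: fully open they stand 13 mm farther back than shut.
Start: joints at [1.038, 0.359, 1.51, -0, 1.272, -0.115], TCP at [0.243, 0.548, 0.231] pointing down, gripper open.
Joint ranges: [-2.97, 2.97], [-1.01, 2.36], [0.21, 2.38], [-0.96, 4.11], [0.2, 2.71], [-2.98, 2.98]. Speed limits (rad/s): [2.39, 2.39, 3.14, 3.14, 3.14, 3.14].

## Interface

Orientations are given as a unit quaternion [x, y, z, w].
In Python, from cell import read_state, snapshot, camera_params, r gives the robot as it stands.
- The arm moves only by the tool move_arm, never from a script. Its argument "moves" is a list of rows, each a list of 7 numbers: the turn, a rotation vector about the tool's x, y, z in rad, then the shift along the tool's x, y, z in m, then the gripper command: -1 is fully open, 1 is shut, values between are in proportion. A call has 1 to 5 rows; each row shifts and turns the commanded pose from where the row before left it, along the tool's axes as they then stand; what a row does not reach is not made up. A row lasts 1/12 s, in which the tool goes at most 41.7 mm and 7.16 degrees, less where a joint would pass 70% of its speed; a pose out of reach is approached as far as the arm can. A call with a gripper value outside its range is refused whole. The fingers move at their own pace and stop on an object; "squeeze" is the grip in N (left out, the last holds). Time passes only in rows, so rows that do not move let the fingers close. It gives the time, the measured TCP pose, the force and the opening at its end, in the units of the state.
- read_state(): the state, without advancing time (a new reading comes with each control period).
- snapshot(name): name is "scene" or "top"; returns the picture (480x640x3 uint8, red, green, blue); there is no depth.
- camera_params(name): a dict with "vfov" (degrees; the focal length in pixels is half the picture's height over the tangent of half this angle, whatever the lens; pixels are square), "cx", "cy" (the principal point, pixels), "distortion" ([k1, k2, p1, p2, k3] as OpenCV has them; the pictures are not rectified), "rvec" (rotation vector, rad) and "tvec" (3), from world to camera coordinates, as OpenCV has them. Camera axes: x right, y down, z forward; pixel columns grow to the right and rows downward; lengths in m; the calibration is good to about 2 mm. A picture is of the moment at which its call begins. camera_params takes no time and is no camera call.
- r.finish_job(): hands the job in, once; it reports no verdict.
The state is a dict: "time_s": time; "q": joint angles; "qvel": joint speeds; "joint_efforts": joint torques, N m; "tcp_pos": TCP position; "eef_rot": TCP orientation; "ft_force": force on the tool from outside, world axes, zero at the start; "wrist_torque": the same for the moment, N m; "grip_width": opening from 0.0 (shut) to 1.0 (fully open).
Only numpy, scipy, OpenCV 4.12 (cv2) and the standard library are available. Lean on these libraries where they do the work, as an engineer would, in place of code of your own. Each camera call takes 0.05 s, during which the arm holds its last target.

## Task

First slide the flat cover on the grey assembly fixture fully shut over its screw compartment, so that no grease gets on the screws. Then pick up the microscope head holder (the pale casting with a big ring at one end and a knobbed block at the other) by its neck at the balance point, keep it roughly level, and carry it over the fixture without bumping it on the fixture or disturbing the other loose things on the bench. Finish while still holding it, level and still, with its bore over the fixture's post and its ring over the white disc, about 3 cm above the top of the post, so that I can grease the post: do not lower it or let go.

Things in the scene. Friction and masses are not known exactly. Their poses are not given: they have to be found in the camera images.
- fixture: Fixed dark grey block 280 (x) x 170 (y) mm, deck 32 mm above its underside; place, side of bench and yaw vary. Origin: centre of the underside, z up. On the deck: post at x -85, y +35; disc at x +85, y +35; between, screw compartment 70 x 56, centre x -10, y +36, its flat sliding cover between steel guides 8 mm high along y at x -59..-53 and +33..+39.
- post_top (a point): Centre of the top of the fixture's steel post: 25 mm diameter, top 50 mm above the deck; its lowest 20 mm is a collar 40 mm across. Axes as the fixture's.
- disc_top (a point): Centre of the top of the white locating disc: 72 mm diameter, top 22 mm above the deck, on a dark flange 92 mm across and 14 mm high. Axes as the fixture's.
- cover (a joint): Sliding cover of the screw compartment, m: 0 = fully shut against its stop, 0.068 = fully open. Shuts by sliding towards the fixture's +y. About 1.5 N of friction; stays where it is left.
- cover_pull (a point): Centre of the cover's upright black pull bar: 40 mm long (fixture x), 10 mm thick (y), 20 mm high, standing on the cover's flat aluminium plate (84 x 66 mm, top 5 mm above the deck, 10 mm below this point). Pinch it from above across its 10 mm, or push it. Axes as the fixture's.
- holder: Loose pale casting, 0.45-0.7 kg, flat on the mat. Origin: on its underside plane, below its balance point (centre of mass); x along the neck to the ring, z up. Neck 24 mm wide (y), z 6 to 30, clear from x -33 to +66. Block 50 x 54 x 44 high at x -58, black knobs at its sides out to y +-49. Ring 92 outside, 76 inside, 28 high at x +112; screw to x +177. Balance point: 33 mm from the block.
- bore (a point): Lower end (underside level) of the axis of the 26 mm upright bore through the holder's block, x -58 mm in its frame. Axes as the holder's.
- ring (a point): Centre of the holder's ring at underside level, x +112 mm in its frame. Bore and ring axes are 170 mm apart, like the fixture's post and disc. Axes as the holder's.
- grease_tin: Bystander: loose aluminium tin, 34 mm diameter, 22 mm high, standing on the fixture's deck near x +110, y -55 mm. Origin: centre of its underside.
- eyepiece: Bystander: loose black eyepiece standing on its eyecup, 38 mm diameter, 66 mm high. Origin: centre of its underside.
- lens: Bystander: loose dark objective lens, 48 mm diameter, 40 mm high. Origin: centre of its underside.
- screw_jar: Bystander: loose small glass jar with a blue cap, 46 mm diameter, 50 mm high. Origin: centre of its underside.
- cleaner: Bystander: loose white bottle with a blue cap, 54 mm diameter, 120 mm high. Origin: centre of its underside.
- screwdriver: Bystander: loose screwdriver with an orange handle, 190 mm long, lying on the mat. Origin near its middle.
- tweezers: Bystander: loose steel tweezers, 130 mm long, lying on the mat. Origin near the middle.

How it is judged:
By the outcome, as a careful person would: the job done as asked, in the order asked, and still so for the second after the job is handed in, while the arm keeps its last pose, push and grip.
It also fails if it takes over 58 s, if anything falls off the work surface, if the arm or the gripper's body presses on something with over 40 N, if the wrist force passes 120 N, or if a joint passes its speed limit or range.

## Working session

There is one attempt and no reset: what is moved stays moved. The work goes in short steps, Python scripts to look and compute and a tool call to move; the robot and the scene stay as the last step left them, time stands still between calls to the robot, and variables do not carry over. Pictures are saved under pics/ and viewed, and the job is handed in when it is done.

Besides the shell and the picture viewer there is one more tool, called after "Call:" by a JSON object that holds its "method" and its "body", one argument or row to a line. move_arm: Moves the arm, as the interface text tells. Its arguments: {"type":"object","properties":{"moves":{"type":"array","items":{"type":"array","items":{"type":"number"}}},"squeeze":{"type":"number"}},"required":["moves"]}

```bash
ls; mkdir -p pics
python3 - <<'E'
from cell import read_state, snapshot, camera_params, r
import cv2
for n in("scene","top"):
    cv2.imwrite(f"pics/{n}0.png",snapshot(n)[:,:,::-1]); print(n,camera_params(n))
print(read_state())
E
```

```text
pics
scene {'vfov': 51.45006274438678, 'cx': 328.27592009827725, 'cy': 242.46542002319447, 'distortion': array([-0.12671891,  0.        ,  0.        ,  0.        ,  0.        ]), 'rvec': array([ 2.10614563,  0.61741031, -0.35730848]), 'tvec': array([-0.49290973, -0.08706218,  1.38673131])}
top {'vfov': 54.75696233256184, 'cx': 316.0884754950654, 'cy': 239.40763031524085, 'distortion': array([-0.05624212,  0.        ,  0.        ,  0.        ,  0.        ]), 'rvec': array([ 2.17930627, -2.1817456 ,  0.05790668]), 'tvec': array([0.01757512, 0.57915645, 1.25055626])}
{'time_s': 0.1, 'q': array([ 1.03787472e+00,  3.59243944e-01,  1.51112770e+00, -4.84352921e-05,
        1.27256197e+00, -1.15121562e-01]), 'qvel': array([-4.43379094e-05, -1.82589676e-03, -3.06138741e-03, -8.46248353e-04,
        1.38034645e-03, -2.07439079e-05]), 'joint_efforts': array([-1.06527642e-02, -5.22607112e+01, -2.77143431e+01,  2.95732621e-03,
       -4.03823506e-02, -3.45482213e-04]), 'tcp_pos': array([0.24322405, 0.54793224, 0.23072502]), 'eef_rot': array([ 2.07376937e-01,  9.78260883e-01, -6.42960361e-04, -1.91529497e-04]), 'ft_force': array([0.11771485, 0.37629838, 0.18096677]), 'wrist_torque': array([-0.00191713, -0.04129103, -0.01833211]), 'grip_width': 1.0005219745876341}
```

View pics/scene0.png

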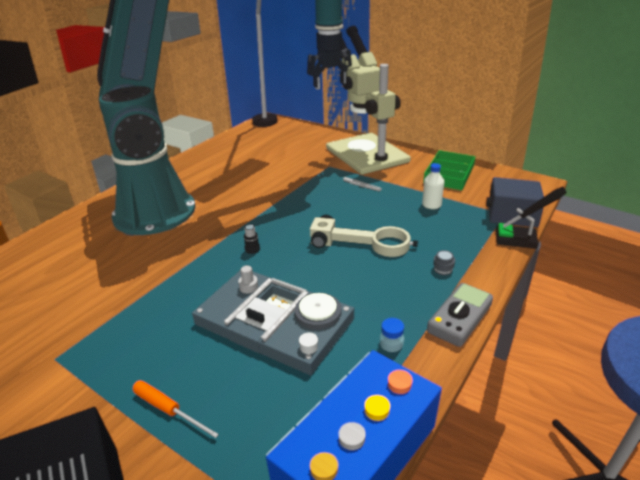

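View pics/top0.png

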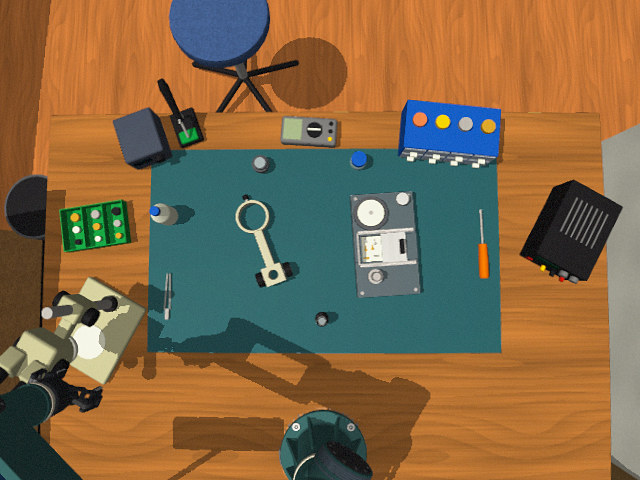

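The scene view shows the fixture near (275,315), the holder near (360,237) and the cover half open. In the top view the fixture is near (387,245) and the holder runs from (272,274) to (253,215). I'll enlarge both.

```bash
cat > h.py <<'E'
import numpy as np, cv2
from scipy.spatial.transform import Rotation as R
from cell import read_state, snapshot, camera_params, r
def cam(n):
    p=camera_params(n); f=240/np.tan(np.radians(p['vfov']/2))
    K=np.array([[f,0,p['cx']],[0,f,p['cy']],[0,0,1.]])
    return K,np.array(p['distortion']),np.array(p['rvec']),np.array(p['tvec'])
def ray(n,uv):
    K,d,rv,t=cam(n); M=cv2.Rodrigues(rv)[0]
    u=cv2.undistortPoints(np.array(uv,float).reshape(-1,1,2),K,d).reshape(-1,2)
    return -M.T@t, np.c_[u,np.ones(len(u))]@M
def onz(n,uv,z):
    o,d=ray(n,uv); return o+d*((z-o[2])/d[:,2])[:,None]
def proj(n,P):
    K,d,rv,t=cam(n); return cv2.projectPoints(np.array(P,float).reshape(-1,3),rv,t,K,d)[0].reshape(-1,2)
def tri(a,b):
    o1,d1=ray("scene",[a]);o2,d2=ray("top",[b]);d1=d1[0];d2=d2[0]
    s=np.linalg.lstsq(np.c_[d1,-d2],o2-o1,rcond=None)[0]
    p,q=o1+s[0]*d1,o2+s[1]*d2; return (p+q)/2,np.linalg.norm(p-q)
def crop(n,x,y,w,h,k,out,src=None):
    im=snapshot(n)[:,:,::-1] if src is None else cv2.imread(src)
    c=cv2.resize(im[y:y+h,x:x+w],None,fx=k,fy=k,interpolation=cv2.INTER_CUBIC)
    for i in range(0,w,10):
        if (x+i)%20==0: cv2.putText(c,str(x+i),(i*k,8),0,.35,(0,255,255)); cv2.line(c,(i*k,0),(i*k,h*k),(0,255,255) if 0 else (90,90,0),1)
    for j in range(0,h,10):
        if (y+j)%20==0: cv2.putText(c,str(y+j),(0,j*k+4),0,.35,(0,255,255)); cv2.line(c,(0,j*k),(w*k,j*k),(90,90,0),1)
    cv2.imwrite(out,c)
E
python3 - <<'E'
from h import *
crop("top",340,180,100,130,4,"pics/tfix.png","pics/top0.png")
crop("top",220,180,90,120,4,"pics/thold.png","pics/top0.png")
crop("scene",180,250,190,130,4,"pics/sfix.png","pics/scene0.png")
crop("scene",300,200,130,70,6,"pics/shold.png","pics/scene0.png")
E
```

```text
(no output)
```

View pics/tfix.png

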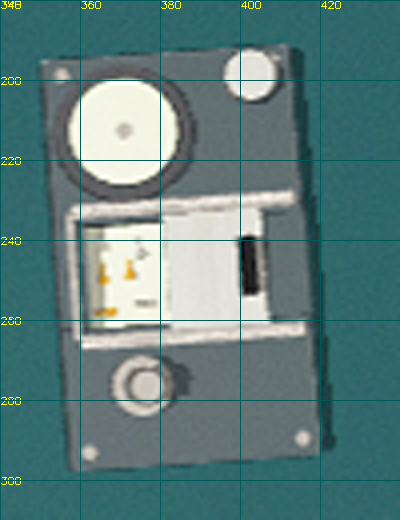

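View pics/thold.png

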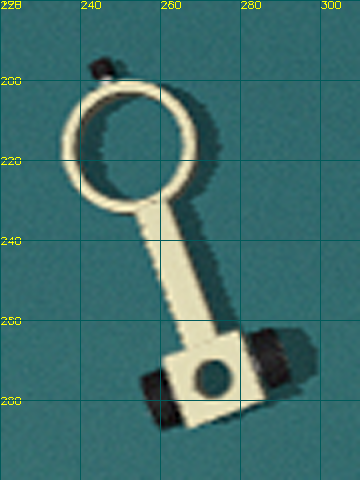

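View pics/sfix.png

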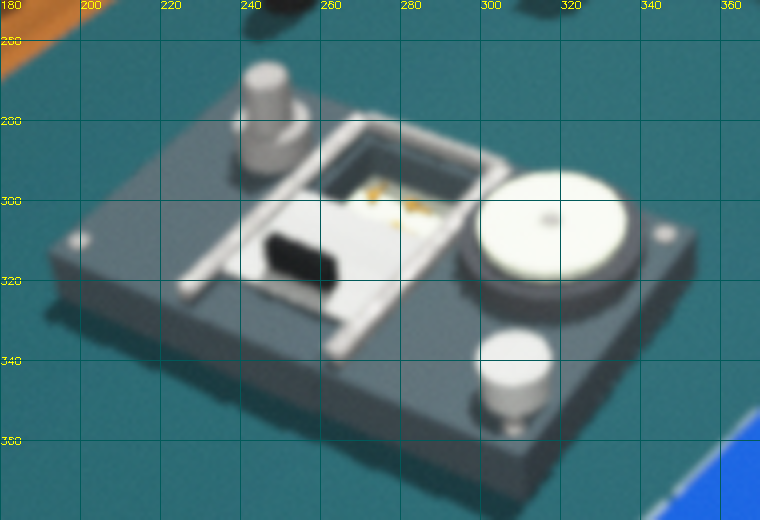

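View pics/shold.png

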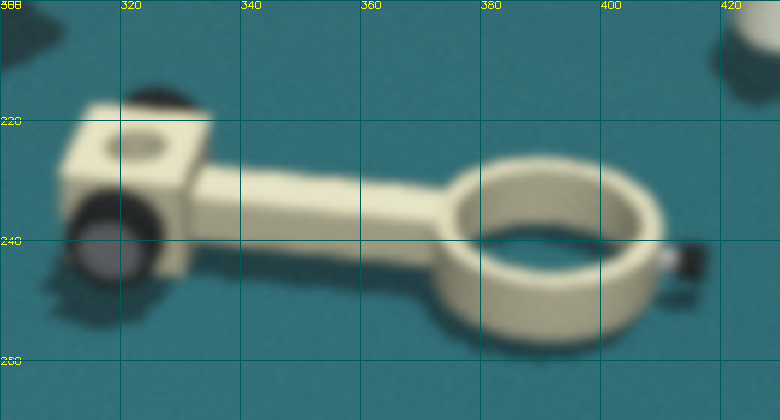

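Run:
```python
from h import *
pts=dict(post=((246.5,269),(376.8,276.5)),disc=((317.8,305),(371,212.5)),pull=((255.5,312),(402.5,246.2)),tin=((308.2,339.5),(402.6,198.8)),
 bore=((322.7,224.5),(273.3,274.5)),ring=((391.7,236.9),(252.5,216.8)),cJ0=((251+24.5-30.5,0),(0,0)))
del pts['cJ0']
P={}
for k,(a,b) in pts.items():
    p,e=tri(a,b);P[k]=p;print(k,p.round(4),round(e*1e3,1))
for a,b in(("post","disc"),("bore","ring")):
    d=P[b]-P[a];print(a,b,np.linalg.norm(d[:2]),np.degrees(np.arctan2(d[1],d[0])),d[2])
# known-height checks on top view
ck=[("post",(376.8,276.5),.082),("disc",(371,212.5),.054),("bore",(273.3,274.5),.044),("ring",(252.5,216.8),.028)]
Q={k:onz("top",[uv],z)[0] for k,uv,z in ck};Q2={k:onz("scene",[pts[k][0]],z)[0] for k,uv,z in ck}
for k in Q: print(k,Q[k].round(4),Q2[k].round(4))
for a,b in(("post","disc"),("bore","ring")):
    d=P[b]-P[a]; yaw=np.arctan2(d[1],d[0]); c,s=np.cos(yaw),np.sin(yaw); M=np.array([[c,-s],[s,c]])
    if a=="post":
        o=(P[a][:2]+P[b][:2])/2-M@[0,.035]; print("fix",o,yaw)
        for k in("pull","tin"): print(k,(M.T@(P[k][:2]-o)).round(4))
    else:
        m=(P[a][:2]+P[b][:2])/2; o=m-M@[.027,0]; print("holder",o,yaw)
```

```text
post [ 0.4802 -0.1395  0.0817] 4.9
disc [ 0.6503 -0.129   0.0553] 4.4
pull [ 0.5605 -0.211   0.0568] 6.1
tin [ 0.6874 -0.2141  0.0543] 4.6
bore [0.4852 0.1327 0.0436] 4.5
ring [0.644  0.193  0.0274] 6.9
post disc 0.17042547909852582 3.5392370167386784 -0.02638992284859587
bore ring 0.1697857571812925 20.801020365343547 -0.016271341822577334
post [ 0.4784 -0.1412  0.082 ] [ 0.4825 -0.1383  0.082 ]
disc [ 0.6488 -0.1305  0.054 ] [ 0.6511 -0.1264  0.054 ]
bore [0.4835 0.1313 0.044 ] [0.4872 0.1338 0.044 ]
ring [0.641 0.191 0.028] [0.6468 0.1948 0.028 ]
fix [ 0.56742981 -0.1692085 ] 0.0617713389505516
pull [-0.0095 -0.0413]
tin [ 0.117  -0.0522]
holder [0.53935546 0.15327614] 0.36304629314963865
```

Run:
```python
from h import *
print(proj("scene",[[.243,.548,.231],[.243,.548,.4]]),proj("top",[[.243,.548,.231],[.243,.548,.4]]))
print(onz("scene",[(365,80),(330,150),(410,155),(375,160)],0.0), onz("scene",[(375,160)],0.03))
print(onz("top",[(45,340),(95,280),(145,300),(105,380)],0.03))
crop("scene",290,20,140,160,4,"pics/smic.png","pics/scene0.png")
crop("top",0,270,160,160,4,"pics/tmic.png","pics/top0.png")
```

```text
[[330.20026373  89.68673608]
 [328.91205078  33.53646543]] [[ 83.90657749 379.51350937]
 [ 40.26752078 399.2845686 ]]
[[-0.1073022   1.38142084  0.        ]
 [ 0.2025575   0.59918249  0.        ]
 [ 0.45486427  0.70233927  0.        ]
 [ 0.37369767  0.60738823  0.        ]] [[0.40400735 0.55082705 0.03      ]]
[[0.30101573 0.7662846  0.03      ]
 [0.46724467 0.62663507 0.03      ]
 [0.41329228 0.48438583 0.03      ]
 [0.19505713 0.59283381 0.03      ]]
```

View pics/smic.png

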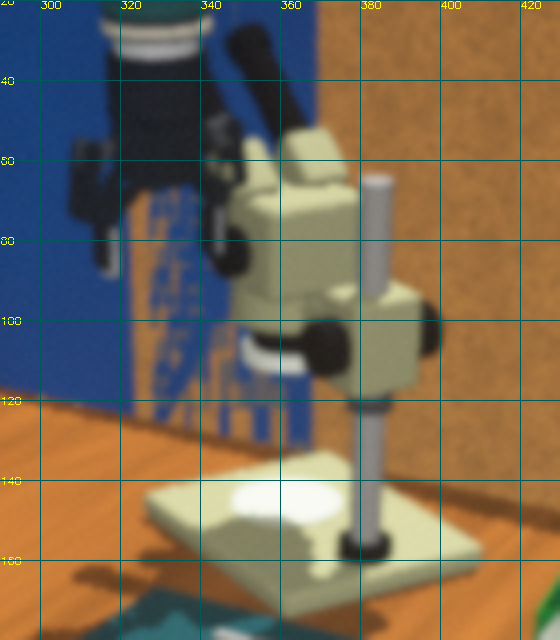

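View pics/tmic.png

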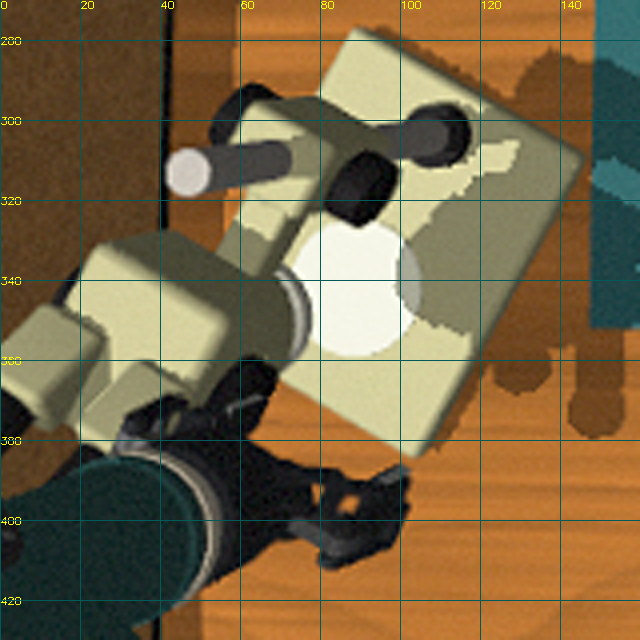

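The microscope's head and column stand beside the gripper, on its +x and +y sides. I'll leave along world −y first.

Call:
{"method": "move_arm", "body": {
  "moves": [
    [0,0,0,-0.0162,-0.0366,0,-1],
    [0,0,0,-0.0162,-0.0366,0,-1],
    [0,0,0,-0.0162,-0.0366,0,-1],
    [0,0,0,-0.0162,-0.0366,0,-1],
    [0,0,0,-0.0162,-0.0366,0,-1]
  ]
}}

```text
time_s: 0.52
tcp_pos: [0.2425, 0.3462, 0.2307]
eef_rot: [0.207, 0.978, -0.001, -0.0]
ft_force: [0.5, 0.1, -1.2]
grip_width: 1.001
```

```bash
cat >> h.py <<'E'
def plan(target,yawy):
    """shift in current tool axes to world target; and z turn to bring tool y to yawy deg (mod 180)"""
    s=read_state(); T=R.from_quat(s['eef_rot']); M=T.as_matrix()
    cur=np.degrees(np.arctan2(M[1,1],M[0,1])); d=(yawy-cur+90)%180-90
    tgt=np.array(target)
    print("t",s['time_s'],"tcp",s['tcp_pos'].round(4),"tooly",cur.round(2),"zaxis",M[:,2].round(4),"q",np.array(s['q']).round(3),"F",s['ft_force'].round(2),"w",round(s['grip_width'],3))
    print("shift tool",(M.T@(tgt-s['tcp_pos'])).round(4),"turn z rad",-np.radians(d).round(4), "shift after turn",(R.from_euler('z',d,degrees=True).as_matrix()@M).T.dot(tgt-s['tcp_pos']).round(4))
E
python3 - <<'E'
from h import *
fy=.06177;c,s=np.cos(fy),np.sin(fy);M=np.array([[c,-s],[s,c]]);o=np.array([.5674,-.1692])
print(M@[-.010,-.075]+o, M@[-.01,-.041]+o)
plan([*(M@[-.010,-.075]+o),.2],93.54)
E
```

```text
[ 0.56204888 -0.24467427] [ 0.55995003 -0.21073911]
t 0.5167 tcp [0.2425 0.3462 0.2307] tooly 66.11 zaxis [-7.e-04 -1.e-03 -1.e+00] q [ 0.796  0.1    1.868 -0.     1.175 -0.357] F [ 0.52  0.14 -1.24] w 1.001
shift tool [-0.5315 -0.4107  0.0311] turn z rad -0.4788 shift after turn [-0.2825 -0.6094  0.0314]
```

Call:
{"method": "move_arm", "body": {
  "moves": [
    [0,0,-0.12,0,-0.02,0,0],
    [0,0,-0.12,0,-0.03,0,0.5],
    [0,0,-0.12,-0.01,-0.036,0,1],
    [0,0,-0.119,-0.015,-0.036,0,1],
    [0,0,0,-0.017,-0.036,0,1]
  ]
}}

```text
time_s: 0.93
tcp_pos: [0.256, 0.202, 0.2311]
eef_rot: [-0.016, 1.0, 0.0, -0.001]
ft_force: [1.4, 1.0, -1.5]
grip_width: 0.298
```

Call:
{"method": "move_arm", "body": {
  "moves": [
    [0,0,0,-0.017,-0.036,0,1],
    [0,0,0,-0.017,-0.036,0,1],
    [0,0,0,-0.017,-0.036,0,1],
    [0,0,0,-0.017,-0.036,0,1],
    [0,0,0,-0.017,-0.036,0,1]
  ]
}}

```text
time_s: 1.35
tcp_pos: [0.3471, 0.0231, 0.2314]
eef_rot: [-0.012, 1.0, 0.0, 0.0]
ft_force: [1.1, -0.2, -1.4]
grip_width: 0.003
```

Run:
```python
from h import *
plan([.562,-.2447,.15],93.54)
```

```text
t 1.35 tcp [0.3471 0.0231 0.2314] tooly 91.34 zaxis [ 2.e-04  0.e+00 -1.e+00] q [-0.133 -0.023  1.997  0.     1.167 -1.727] F [ 1.13 -0.23 -1.4 ] w 0.003
shift tool [-0.2086 -0.2728  0.0815] turn z rad -0.0385 shift after turn [-0.198  -0.2806  0.0815]
```

Call:
{"method": "move_arm", "body": {
  "moves": [
    [0,0,-0.0385,0,0,0,1],
    [0,0,0,-0.0225,-0.032,0,1],
    [0,0,0,-0.0225,-0.032,0,1],
    [0,0,0,-0.0225,-0.032,0,1],
    [0,0,0,-0.0225,-0.032,0,1]
  ]
}}

```text
time_s: 1.77
tcp_pos: [0.4453, -0.0987, 0.2311]
eef_rot: [-0.031, 1.0, 0.0, -0.0]
ft_force: [0.8, 0.5, -0.4]
grip_width: -0.0
```

Call:
{"method": "move_arm", "body": {
  "moves": [
    [0,0,0,-0.0225,-0.032,0,1],
    [0,0,0,-0.0225,-0.032,0,1],
    [0,0,0,-0.0225,-0.032,0,1],
    [0,0,0,-0.0225,-0.032,0,1],
    [0,0,0,-0.018,-0.0246,0.03,1]
  ]
}}

```text
time_s: 2.18
tcp_pos: [0.5668, -0.2468, 0.2066]
eef_rot: [-0.031, 1.0, -0.003, 0.005]
ft_force: [1.2, 0.5, -1.0]
grip_width: 0.002
```

Call:
{"method": "move_arm", "body": {
  "moves": [
    [0,0,0,0,0,0.03,1],
    [0,0,0,0,0,0.02,1],
    [0,0,0,0,0,0,1]
  ]
}}

```text
time_s: 2.43
tcp_pos: [0.5582, -0.2407, 0.1468]
eef_rot: [-0.031, 1.0, 0.003, -0.004]
ft_force: [-0.6, 0.2, -1.8]
grip_width: 0.001
```

Run:
```python
from h import *
plan([.562,-.2447,.048],93.54)
for n in("scene","top"): cv2.imwrite(f"pics/{n}1.png",snapshot(n)[:,:,::-1])
crop("top",330,170,110,150,4,"pics/t1.png","pics/top1.png")
crop("scene",180,200,190,150,4,"pics/s1.png","pics/scene1.png")
print(proj("scene",[read_state()['tcp_pos']]),proj("top",[read_state()['tcp_pos']]))
```

```text
t 2.4333 tcp [ 0.5582 -0.2407  0.1468] tooly 93.51 zaxis [-0.0087  0.0049 -1.    ] q [-0.521  0.459  1.578 -0.     1.115 -2.153] F [-0.6   0.21 -1.81] w 0.001
shift tool [-0.0044 -0.0048  0.0988] turn z rad -0.0004 shift after turn [-0.0044 -0.0048  0.0988]
[[236.86174898 282.32674965]] [[420.69427849 243.14059079]]
```

View pics/t1.png

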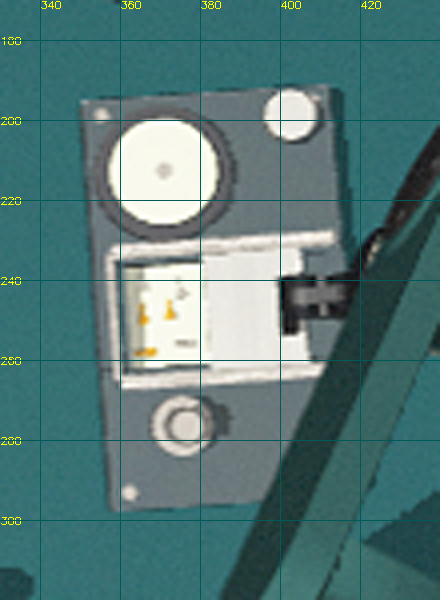

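View pics/s1.png

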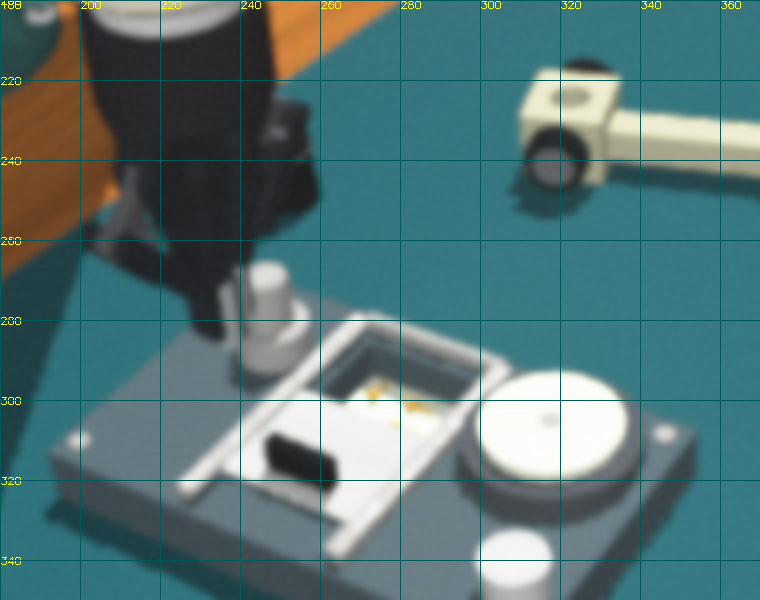

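The closed fingertips (scene ~(236,283)) are where the calibration predicts them, on the −y side of the pull bar. I'll go down to just above the deck.

Call:
{"method": "move_arm", "body": {
  "moves": [
    [0,0,0,0,0,0.04,1],
    [0,0,0,0,0,0.03,1],
    [0,0,0,0,0,0.02,1],
    [0,0,0,0,0,0.01,1],
    [0,0,0,0,0,0,1]
  ]
}}

```text
time_s: 2.95
tcp_pos: [0.5611, -0.2415, 0.0517]
eef_rot: [-0.031, 1.0, 0.0, -0.001]
ft_force: [-0.3, 0.2, -0.5]
grip_width: 0.001
```

Run:
```python
from h import *
plan([.562,-.2447,.044],93.54)
```

```text
t 2.95 tcp [ 0.5611 -0.2415  0.0517] tooly 93.58 zaxis [-1.4e-03  7.0e-04 -1.0e+00] q [-0.519  0.577  1.653 -0.     0.913 -2.153] F [-0.32  0.17 -0.54] w 0.001
shift tool [-0.0007 -0.0032  0.0077] turn z rad 0.0008 shift after turn [-0.0007 -0.0032  0.0077]
```

Call:
{"method": "move_arm", "body": {
  "moves": [
    [0,0,0,0,0,0.005,1],
    [0,0,0,0,0,0,1]
  ]
}}

```text
time_s: 3.12
tcp_pos: [0.5628, -0.2426, 0.0486]
eef_rot: [-0.031, 1.0, -0.001, 0.001]
ft_force: [-0.6, -0.6, -0.7]
grip_width: 0.0
```

Call:
{"method": "move_arm", "body": {
  "moves": [
    [0,0,0,0,0.01,0,1],
    [0,0,0,0,0.01,0,1],
    [0,0,0,0,0.01,0,1],
    [0,0,0,0,0.01,0,1],
    [0,0,0,0,0,0,1]
  ]
}}

```text
time_s: 3.53
tcp_pos: [0.5589, -0.1997, 0.0477]
eef_rot: [-0.032, 0.999, 0.0, -0.0]
ft_force: [0.3, -0.4, -1.3]
grip_width: -0.0
```

Run:
```python
from h import *
plan([.562,-.2447,.044],93.54)
for n in("scene","top"): cv2.imwrite(f"pics/{n}2.png",snapshot(n)[:,:,::-1])
crop("scene",180,200,190,150,4,"pics/s2.png","pics/scene2.png")
```

```text
t 3.5333 tcp [ 0.5589 -0.1997  0.0477] tooly 93.65 zaxis [-0.e+00  5.e-04 -1.e+00] q [-4.600e-01  5.640e-01  1.697e+00  1.000e-03  8.810e-01 -2.095e+00] F [ 0.35 -0.44 -1.27] w -0.0
shift tool [-0.0002 -0.0451  0.0037] turn z rad 0.002 shift after turn [-0.0003 -0.0451  0.0037]
```

View pics/s2.png

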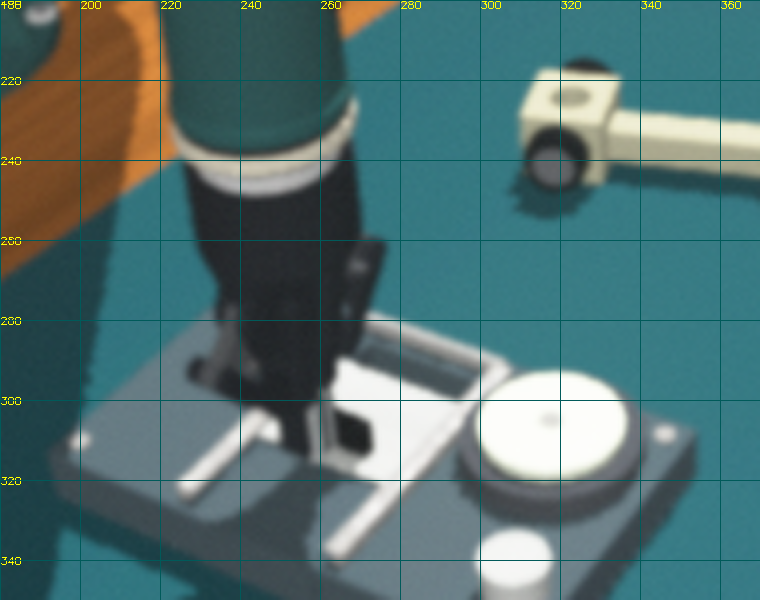

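The fingers are pushing the bar and the cover is moving; the compartment's opening is narrower. I'll keep going and take smaller steps near the stop.

Call:
{"method": "move_arm", "body": {
  "moves": [
    [0,0,0,0,0.008,0,1],
    [0,0,0,0,0.006,0,1],
    [0,0,0,0,0.004,0,1],
    [0,0,0,0,0,0,1]
  ]
}}

```text
time_s: 3.97
tcp_pos: [0.5576, -0.1831, 0.047]
eef_rot: [-0.031, 1.0, 0.0, -0.0]
ft_force: [0.5, -0.4, -1.5]
grip_width: -0.001
```

Call:
{"method": "move_arm", "body": {
  "moves": [
    [0,0,0,0,0.003,0,1],
    [0,0,0,0,0.002,0,1],
    [0,0,0,0,0,0,1]
  ]
}}

```text
time_s: 4.22
tcp_pos: [0.5574, -0.1788, 0.047]
eef_rot: [-0.031, 1.0, 0.0, -0.0]
ft_force: [0.0, 1.0, -1.1]
grip_width: -0.005
```

Run:
```python
from h import *
plan([.562,-.2447,.044],93.54)
for n in("scene","top"): cv2.imwrite(f"pics/{n}3.png",snapshot(n)[:,:,::-1])
crop("scene",180,200,190,150,4,"pics/s3.png","pics/scene3.png")
crop("top",330,170,110,150,4,"pics/t3.png","pics/top3.png")
```

```text
t 4.2167 tcp [ 0.5574 -0.1788  0.047 ] tooly 93.57 zaxis [-6.e-04  2.e-04 -1.e+00] q [-0.428  0.557  1.716 -0.     0.87  -2.061] F [ 0.05  1.   -1.11] w -0.005
shift tool [-0.0005 -0.0661  0.003 ] turn z rad 0.0005 shift after turn [-0.0005 -0.0661  0.003 ]
```

View pics/s3.png

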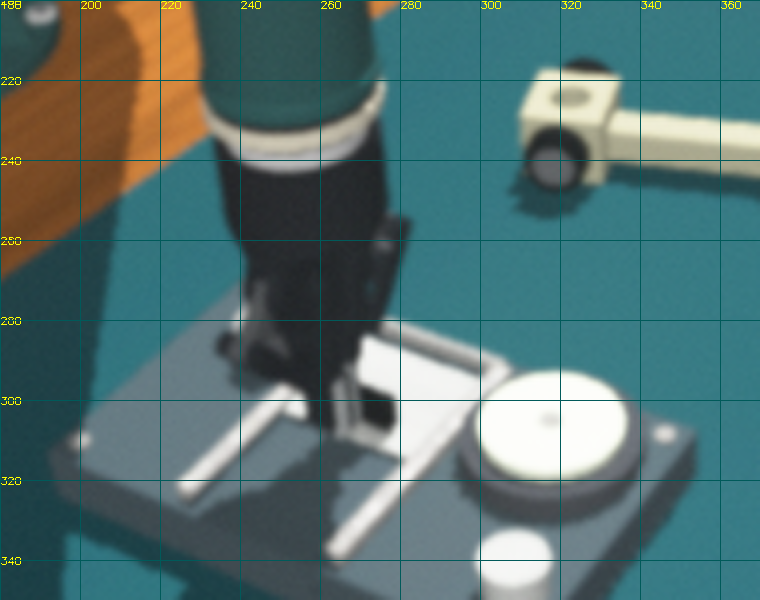

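View pics/t3.png

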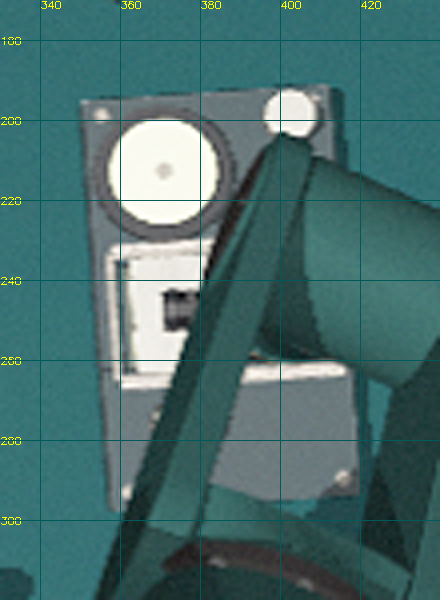

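The cover still shows a dark gap of about 5–8 mm at its far edge (top, u 361–363). I'll push on in small steps, watching the force.

Call:
{"method": "move_arm", "body": {
  "moves": [
    [0,0,0,0,0.002,0,1],
    [0,0,0,0,0.002,0,1],
    [0,0,0,0,0,0,1]
  ]
}}

```text
time_s: 4.57
tcp_pos: [0.5574, -0.175, 0.0472]
eef_rot: [-0.031, 1.0, -0.0, -0.0]
ft_force: [-0.0, -0.6, -1.9]
grip_width: -0.001
```

Call:
{"method": "move_arm", "body": {
  "moves": [
    [0,0,0,0,0.002,0,1],
    [0,0,0,0,0.001,0,1],
    [0,0,0,0,0,0,1]
  ]
}}

```text
time_s: 4.82
tcp_pos: [0.5572, -0.1719, 0.0472]
eef_rot: [-0.031, 1.0, 0.0, -0.0]
ft_force: [-0.3, -1.0, -0.6]
grip_width: -0.001
```

Call:
{"method": "move_arm", "body": {
  "moves": [
    [0,0,0,0,0.002,0,1],
    [0,0,0,0,0.001,0,1],
    [0,0,0,0,0,0,1]
  ]
}}

```text
time_s: 5.07
tcp_pos: [0.5572, -0.1707, 0.0473]
eef_rot: [-0.032, 0.999, -0.001, 0.0]
ft_force: [-1.6, -7.3, -2.5]
grip_width: -0.001
```

Call:
{"method": "move_arm", "body": {
  "moves": [
    [0,0,0,0,0.002,0,1],
    [0,0,0,0,0,0,1]
  ]
}}

```text
time_s: 5.23
tcp_pos: [0.5573, -0.1703, 0.0474]
eef_rot: [-0.032, 0.999, -0.003, 0.0]
ft_force: [-2.2, -13.2, -4.3]
grip_width: 0.0
```

Run:
```python
from h import *
plan([.562,-.2447,.044],93.54)
for n in("scene","top"): cv2.imwrite(f"pics/{n}4.png",snapshot(n)[:,:,::-1])
crop("scene",180,200,190,150,4,"pics/s4.png","pics/scene4.png")
```

```text
t 5.2333 tcp [ 0.5573 -0.1703  0.0474] tooly 93.67 zaxis [ 8.0e-04 -5.4e-03 -1.0e+00] q [-0.412  0.552  1.724 -0.006  0.862 -2.043] F [ -2.17 -13.21  -4.34] w 0.0
shift tool [ 0.0001 -0.0745  0.0038] turn z rad 0.0023 shift after turn [-0.0001 -0.0745  0.0038]
```

View pics/s4.png

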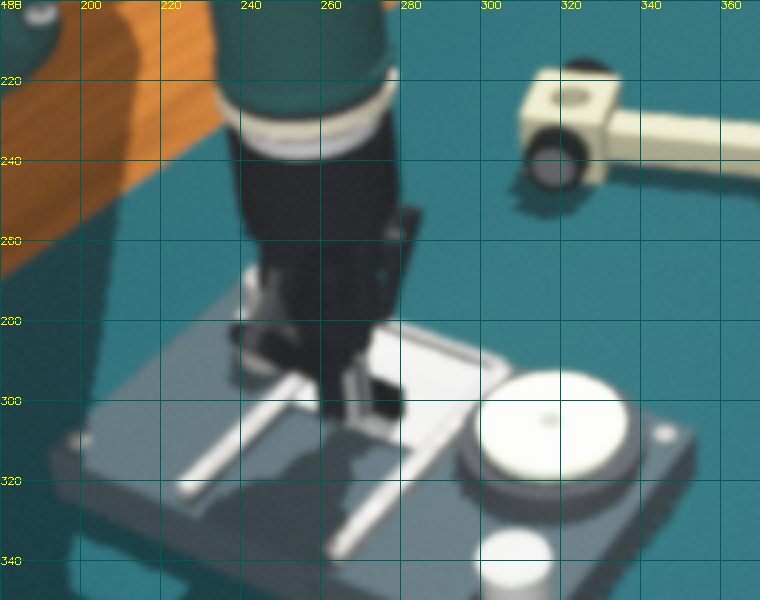

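The cover is against its stop: the force rises to 13 N while the bar stands still, and the compartment is covered. I'll back off and rise.

Call:
{"method": "move_arm", "body": {
  "moves": [
    [0,0,0,0,-0.01,0,1],
    [0,0,0,0,-0.008,-0.01,1],
    [0,0,0,0,0,-0.04,1],
    [0,0,0,0,0,-0.04,1],
    [0,0,0,0,0,-0.04,1]
  ]
}}

```text
time_s: 5.75
tcp_pos: [0.5575, -0.1849, 0.1789]
eef_rot: [-0.031, 1.0, 0.001, -0.001]
ft_force: [1.5, 0.3, -1.0]
grip_width: 0.002
```

Call:
{"method": "move_arm", "body": {
  "moves": [
    [0,0,-0.1,0,0.03,-0.02,0],
    [0,0,-0.1,0,0.04,0,-0.2],
    [0,0,-0.1,0,0.04,0,-0.2],
    [0,0,0,0,0.04,0,-0.2],
    [0,0,0,0,0.04,0,-0.2]
  ]
}}

```text
time_s: 6.17
tcp_pos: [0.5105, -0.0006, 0.1983]
eef_rot: [-0.18, 0.984, 0.0, 0.001]
ft_force: [0.8, 0.9, -1.9]
grip_width: 0.604
```

Run:
```python
from h import *
plan([.5394,.1533,.12],110.8)
for n in("scene","top"): cv2.imwrite(f"pics/{n}5.png",snapshot(n)[:,:,::-1])
crop("scene",180,200,190,150,4,"pics/s5.png","pics/scene5.png")
```

```text
t 6.1667 tcp [ 0.5105 -0.0006  0.1983] tooly 110.74 zaxis [ 1.3e-03  8.0e-04 -1.0e+00] q [-1.370e-01  2.650e-01  1.743e+00  1.000e-03  1.132e+00 -2.070e+00] F [ 0.76  0.85 -1.9 ] w 0.604
shift tool [-0.0814  0.1337  0.0784] turn z rad -0.0011 shift after turn [-0.0815  0.1336  0.0784]
```

View pics/s5.png

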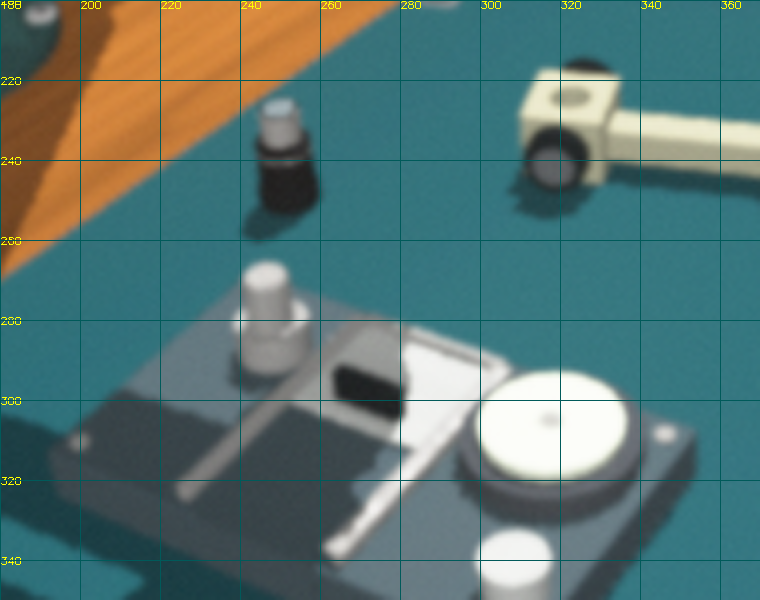

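The cover is fully shut and the screws are hidden. Now over the holder's balance point.

Call:
{"method": "move_arm", "body": {
  "moves": [
    [0,0,0,-0.02,0.033,0,-0.2],
    [0,0,0,-0.02,0.033,0.02,-0.2],
    [0,0,0,-0.02,0.033,0.02,-0.2],
    [0,0,0,-0.0215,0.0345,0.02,-0.2],
    [0,0,0,0,0,0.02,-0.2]
  ]
}}

```text
time_s: 6.68
tcp_pos: [0.5413, 0.1507, 0.121]
eef_rot: [-0.181, 0.983, 0.001, 0.002]
ft_force: [1.2, -0.6, -1.2]
grip_width: 0.596
```

Call:
{"method": "move_arm", "body": {
  "moves": [
    [0,0,0,0,0,0,-0.2],
    [0,0,0,0,0,0,-0.2]
  ]
}}

```text
time_s: 6.85
tcp_pos: [0.5379, 0.1448, 0.12]
eef_rot: [-0.18, 0.984, -0.0, -0.001]
ft_force: [0.5, 0.2, -0.5]
grip_width: 0.598
```

Run:
```python
from h import *
plan([.5394,.1533,.06],110.8)
for n in("scene","top"): cv2.imwrite(f"pics/{n}6.png",snapshot(n)[:,:,::-1])
crop("scene",290,130,130,130,5,"pics/s6.png","pics/scene6.png")
crop("top",220,180,100,120,5,"pics/t6.png","pics/top6.png")
t=read_state()['tcp_pos'];print(proj("scene",[t]),proj("top",[t]))
```

```text
t 6.85 tcp [0.5379 0.1448 0.12  ] tooly 110.8 zaxis [-2.8e-03 -6.0e-04 -1.0e+00] q [ 0.139  0.424  1.724 -0.     0.996 -1.795] F [ 0.51  0.19 -0.47] w 0.598
shift tool [-0.0046  0.0074  0.06  ] turn z rad -0.0001 shift after turn [-0.0046  0.0074  0.06  ]
[[342.6288899  200.70472877]] [[265.08721033 252.53559086]]
```

View pics/s6.png

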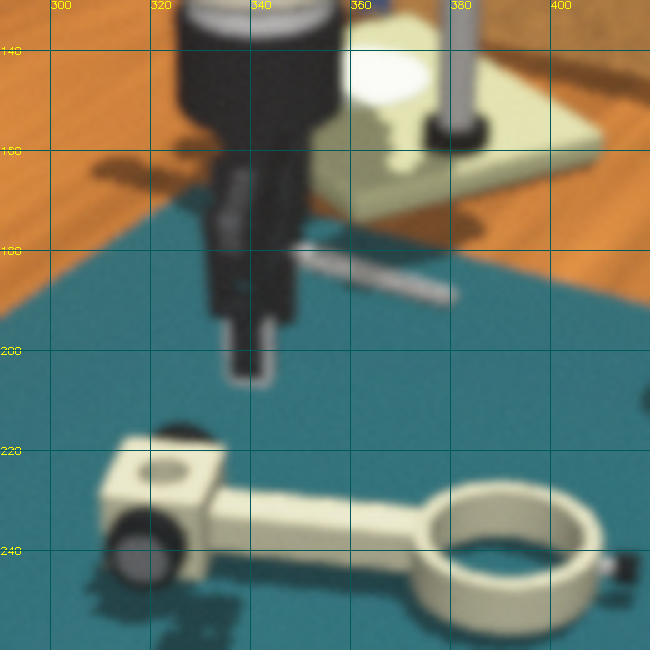

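View pics/t6.png

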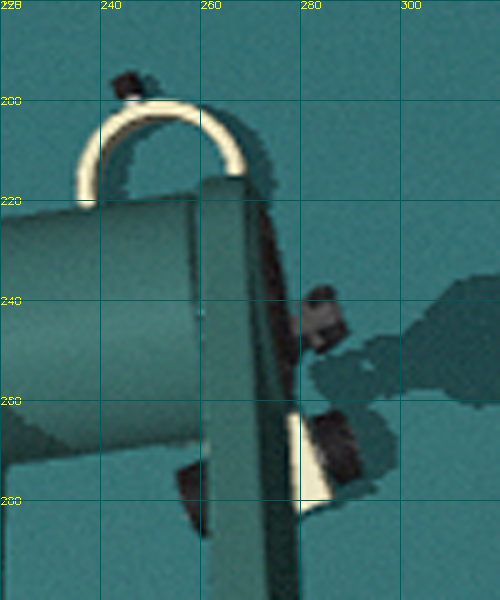

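Run:
```python
from h import *
t=read_state()['tcp_pos'];y=np.array([-.355,.935,0])
for w in(-.03,.03):
  for z in(0,.005,.01): print(w,z,proj("scene",[t+y*w+[0,0,z]]))
```

```text
-0.03 0 [[340.07835724 207.10037647]]
-0.03 0.005 [[340.05419583 205.21312232]]
-0.03 0.01 [[340.02987397 203.31687125]]
0.03 0 [[345.07412229 194.57339445]]
0.03 0.005 [[345.06213377 192.73589494]]
0.03 0.01 [[345.05003105 190.89013037]]
```

Call:
{"method": "move_arm", "body": {
  "moves": [
    [0,0,0,-0.0057,0.0077,0.02,-0.2],
    [0,0,0,0,0,0.03,-0.2],
    [0,0,0,0,0,0.01,-0.2],
    [0,0,0,0,0,0,-0.2],
    [0,0,0,0,0,0,-0.2]
  ]
}}

```text
time_s: 7.37
tcp_pos: [0.5414, 0.1534, 0.0611]
eef_rot: [-0.18, 0.984, -0.0, -0.0]
ft_force: [0.7, 0.5, -0.5]
grip_width: 0.601
```

Run:
```python
from h import *
plan([.5405,.154,.004],110.8)
crop("scene",300,150,130,110,6,"pics/s7.png")
t=read_state()['tcp_pos'];print(proj("scene",[t+[0,0,.019]]))
```

```text
t 7.3667 tcp [0.5414 0.1534 0.0611] tooly 110.68 zaxis [-4.e-04 -2.e-04 -1.e+00] q [ 0.153  0.512  1.759 -0.     0.871 -1.778] F [ 0.7   0.5  -0.53] w 0.601
shift tool [0.0006 0.0009 0.0571] turn z rad -0.002 shift after turn [0.0006 0.0009 0.0571]
[[345.86287112 214.12837222]]
```

View pics/s7.png

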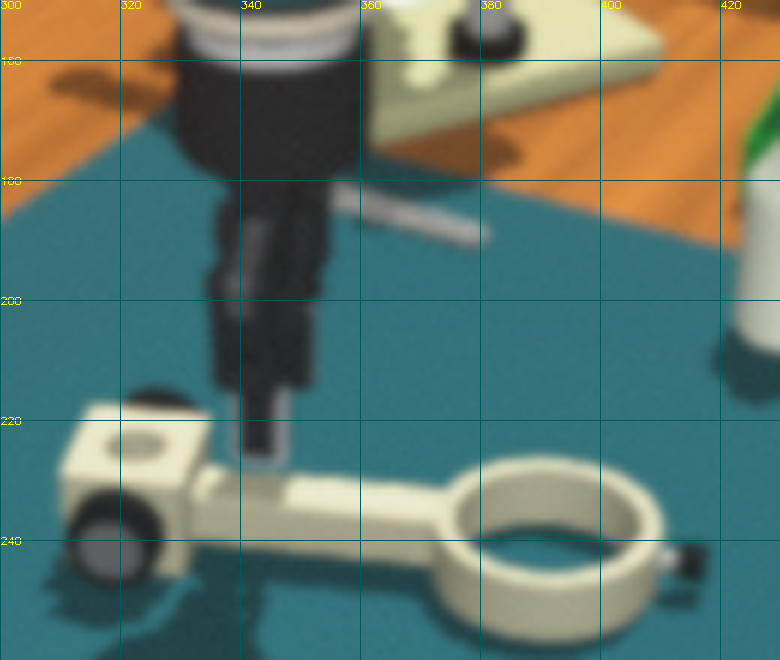

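Call:
{"method": "move_arm", "body": {
  "moves": [
    [0,0,0,0,0,0.02,-0.2],
    [0,0,0,0,0,0.018,-0.2],
    [0,0,0,0,0,0.01,-0.2],
    [0,0,0,0,0,0.005,-0.2],
    [0,0,0,0,0,0.003,-0.2]
  ]
}}

```text
time_s: 7.83
tcp_pos: [0.5416, 0.1542, 0.0047]
eef_rot: [-0.18, 0.984, -0.0, 0.0]
ft_force: [0.1, -0.2, -0.9]
grip_width: 0.597
```

Run:
```python
from h import *
plan([.5405,.154,.004],110.8)
crop("scene",300,150,130,110,6,"pics/s8.png")
```

```text
t 7.8333 tcp [0.5416 0.1542 0.0047] tooly 110.74 zaxis [ 3.e-04 -1.e-04 -1.e+00] q [ 0.155  0.6    1.791 -0.     0.751 -1.778] F [ 0.06 -0.17 -0.86] w 0.597
shift tool [0.0011 0.0002 0.0007] turn z rad -0.001 shift after turn [0.0011 0.0002 0.0007]
```

View pics/s8.png

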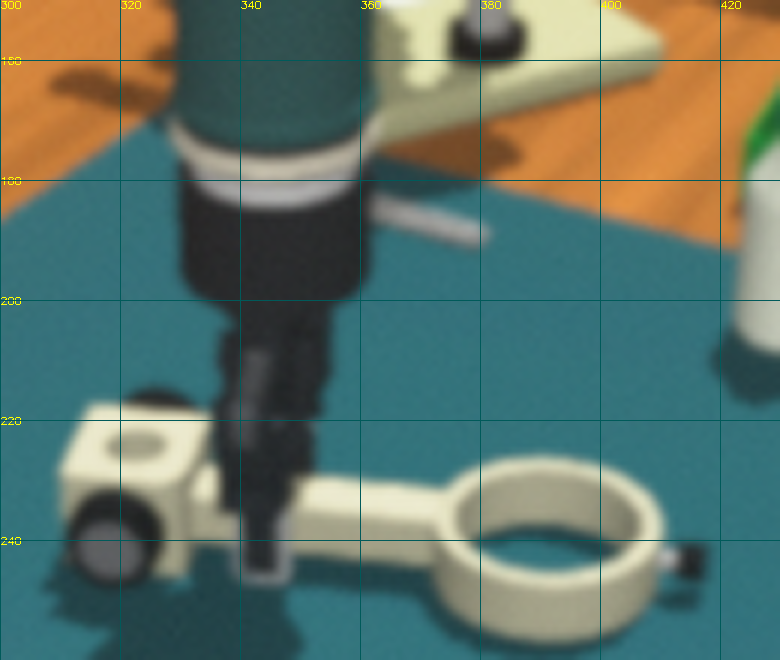

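The fingers straddle the neck at the balance point. Closing on it now.

Call:
{"method": "move_arm", "body": {
  "moves": [
    [0,0,0,0,0,0,1],
    [0,0,0,0,0,0,1],
    [0,0,0,0,0,0,1],
    [0,0,0,0,0,0,1],
    [0,0,0,0,0,0,1]
  ],
  "squeeze": 90
}}

```text
time_s: 8.3
tcp_pos: [0.542, 0.1545, 0.0055]
eef_rot: [-0.18, 0.984, -0.0, 0.001]
ft_force: [-1.2, 0.6, 6.2]
grip_width: 0.26
```

Call:
{"method": "move_arm", "body": {
  "moves": [
    [0,0,0,0,0,0,1],
    [0,0,0,0,0,-0.005,1],
    [0,0,0,0,0,-0.01,1],
    [0,0,0,0,0,-0.02,1],
    [0,0,0,0,0,-0.01,1]
  ]
}}

```text
time_s: 8.72
tcp_pos: [0.5414, 0.1543, 0.0509]
eef_rot: [-0.18, 0.984, -0.0, 0.0]
ft_force: [0.8, 0.2, -5.7]
grip_width: 0.263
```

Run:
```python
from h import *
plan([.5405,.154,.15],110.8);print(read_state()['wrist_torque'])
for n in("scene","top"): cv2.imwrite(f"pics/{n}9.png",snapshot(n)[:,:,::-1])
crop("scene",300,150,130,110,6,"pics/s9.png","pics/scene9.png")
```

```text
t 8.7167 tcp [0.5414 0.1543 0.0509] tooly 110.76 zaxis [ 3.e-04 -1.e-04 -1.e+00] q [ 0.155  0.527  1.766 -0.     0.848 -1.778] F [ 0.81  0.19 -5.66] w 0.263
shift tool [ 0.0009  0.     -0.0991] turn z rad -0.0007 shift after turn [ 0.0009  0.     -0.0991]
[-0.0808292  -0.0447748  -0.00845358]
```

View pics/s9.png

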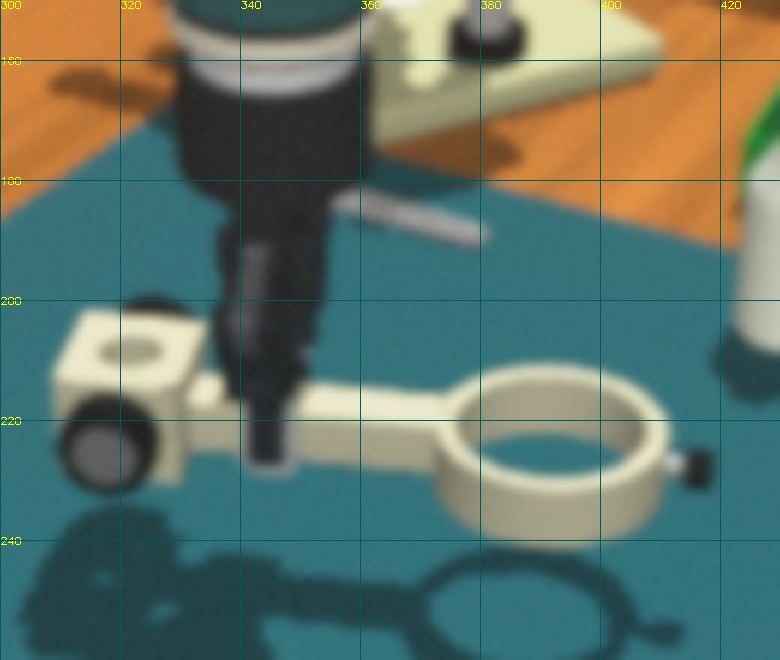

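The holder is lifted level and held at the neck. I'll raise it to carrying height, then turn it and carry it across smoothly.

Call:
{"method": "move_arm", "body": {
  "moves": [
    [0,0,0,0,0,-0.015,1],
    [0,0,0,0,0,-0.03,1],
    [0,0,0,0,0,-0.035,1],
    [0,0,0,0,0,-0.025,1],
    [0,0,0,0,0,-0.015,1]
  ]
}}

```text
time_s: 9.23
tcp_pos: [0.5423, 0.1545, 0.1719]
eef_rot: [-0.18, 0.984, -0.0, 0.002]
ft_force: [1.1, 0.4, -7.1]
grip_width: 0.264
```

Call:
{"method": "move_arm", "body": {
  "moves": [
    [0,0,0.03,0,-0.006,0,1],
    [0,0,0.03,0,-0.012,0,1],
    [0,0,0.03,0,-0.018,0,1],
    [0,0,0.03,0,-0.02,0,1],
    [0,0,0.03,0,-0.02,0,1]
  ]
}}

```text
time_s: 9.65
tcp_pos: [0.5616, 0.0798, 0.1668]
eef_rot: [-0.104, 0.995, -0.0, -0.002]
ft_force: [-0.2, -0.3, -5.9]
grip_width: 0.266
```

Call:
{"method": "move_arm", "body": {
  "moves": [
    [0,0,0.03,0,-0.02,0,1],
    [0,0,0.03,0,-0.02,0,1],
    [0,0,0.03,0,-0.02,0,1],
    [0,0,0.03,0,-0.02,0,1],
    [0,0,0.03,0,-0.02,0,1]
  ]
}}

```text
time_s: 10.07
tcp_pos: [0.5765, -0.0193, 0.1665]
eef_rot: [-0.029, 1.0, 0.0, -0.002]
ft_force: [0.4, 0.5, -6.6]
grip_width: 0.265
```

Run:
```python
from h import *
plan([.5403,-.1356,.165],93.54);print(read_state()['wrist_torque'])
```

```text
t 10.0667 tcp [ 0.5765 -0.0193  0.1665] tooly 93.35 zaxis [-4.6e-03  1.0e-04 -1.0e+00] q [-1.530e-01  3.940e-01  1.633e+00 -1.000e-03  1.120e+00 -1.782e+00] F [ 0.43  0.48 -6.65] w 0.265
shift tool [ 0.0429 -0.114   0.0017] turn z rad -0.0033 shift after turn [ 0.0433 -0.1139  0.0017]
[-0.1025336   0.01648679  0.02000134]
```

Call:
{"method": "move_arm", "body": {
  "moves": [
    [0,0,0,0.008,-0.02,0,1],
    [0,0,0,0.008,-0.02,0,1],
    [0,0,0,0.008,-0.02,0,1],
    [0,0,0,0.007,-0.018,0,1],
    [0,0,0,0.005,-0.014,0,1]
  ]
}}

```text
time_s: 10.48
tcp_pos: [0.5452, -0.1135, 0.1666]
eef_rot: [-0.03, 1.0, 0.0, -0.002]
ft_force: [1.0, 1.3, -7.3]
grip_width: 0.265
```

Call:
{"method": "move_arm", "body": {
  "moves": [
    [0,0,0,0.003,-0.01,0,1],
    [0,0,0,0.001,-0.004,0,1],
    [0,0,0,0,0,0,1],
    [0,0,0,0,0,0,1],
    [0,0,0,0,0,0,1]
  ]
}}

```text
time_s: 10.9
tcp_pos: [0.5447, -0.1248, 0.169]
eef_rot: [-0.031, 1.0, 0.0, -0.0]
ft_force: [-0.4, 0.4, -6.8]
grip_width: 0.263
```

Run:
```python
from h import *
plan([.5403,-.1356,.117],93.54);print(read_state()['wrist_torque'])
for n in("scene","top"): cv2.imwrite(f"pics/{n}10.png",snapshot(n)[:,:,::-1])
crop("scene",180,200,190,150,4,"pics/s10.png","pics/scene10.png")
crop("top",330,170,110,150,4,"pics/t10.png","pics/top10.png")
```

```text
t 10.9 tcp [ 0.5447 -0.1248  0.169 ] tooly 93.57 zaxis [-6.e-04  5.e-04 -1.e+00] q [-0.349  0.365  1.673  0.     1.104 -1.982] F [-0.42  0.4  -6.82] w 0.263
shift tool [ 0.005  -0.0105  0.052 ] turn z rad 0.0006 shift after turn [ 0.005  -0.0105  0.052 ]
[-0.00683913  0.04132968 -0.01646764]
```

View pics/s10.png

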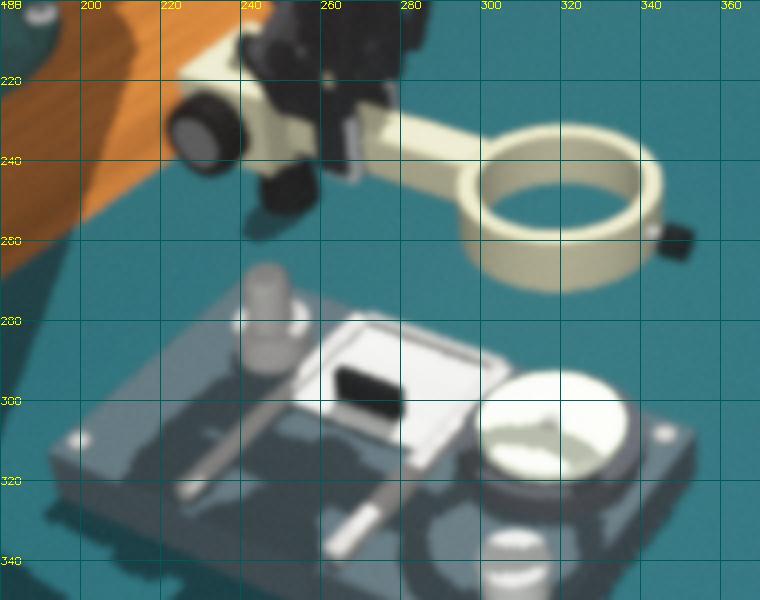

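View pics/t10.png

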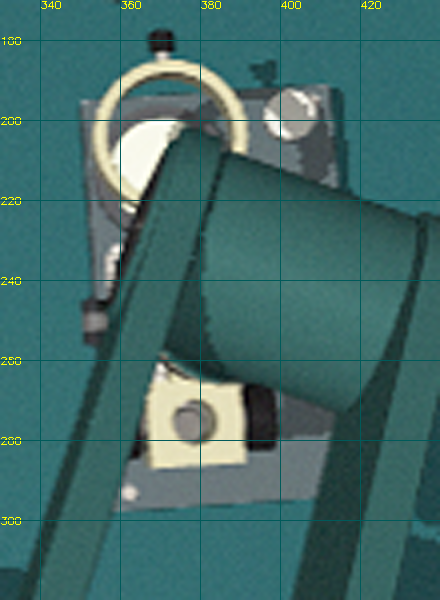

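The holder is level over the fixture, with about 80 mm of clearance. I'll apply the correction and lower it partway.

Call:
{"method": "move_arm", "body": {
  "moves": [
    [0,0,0,0.002,-0.004,0.005,1],
    [0,0,0,0.002,-0.004,0.012,1],
    [0,0,0,0.001,-0.0025,0.012,1],
    [0,0,0,0,0,0.008,1],
    [0,0,0,0,0,0.004,1]
  ]
}}

```text
time_s: 11.42
tcp_pos: [0.5395, -0.1359, 0.1271]
eef_rot: [-0.031, 1.0, 0.0, -0.001]
ft_force: [-0.2, 0.1, -6.5]
grip_width: 0.265
```

Call:
{"method": "move_arm", "body": {
  "moves": [
    [0,0,0,0,0,0,1],
    [0,0,0,0,0,0,1],
    [0,0,0,0,0,0,1],
    [0,0,0,0,0,0,1]
  ]
}}

```text
time_s: 11.75
tcp_pos: [0.5409, -0.1364, 0.1291]
eef_rot: [-0.031, 1.0, -0.0, 0.001]
ft_force: [-0.1, 0.3, -6.3]
grip_width: 0.263
```

Run:
```python
from h import *
plan([.5403,-.1356,.117],93.54);print(read_state()['wrist_torque'])
for n in("scene","top"): cv2.imwrite(f"pics/{n}11.png",snapshot(n)[:,:,::-1])
crop("scene",210,200,150,110,5,"pics/s11.png","pics/scene11.png")
crop("top",340,180,80,120,5,"pics/t11.png","pics/top11.png")
```

```text
t 11.75 tcp [ 0.5409 -0.1364  0.1291] tooly 93.58 zaxis [ 1.2e-03 -6.0e-04 -1.0e+00] q [-0.371  0.412  1.717 -0.     1.012 -2.004] F [-0.11  0.34 -6.34] w 0.263
shift tool [0.0006 0.0008 0.0121] turn z rad 0.0006 shift after turn [0.0006 0.0008 0.0121]
[-0.05807439 -0.01526889  0.01186845]
```

View pics/s11.png

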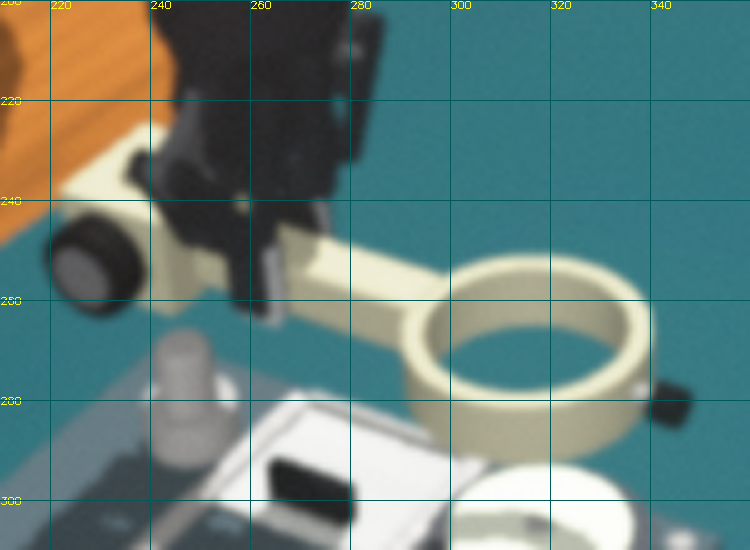

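View pics/t11.png

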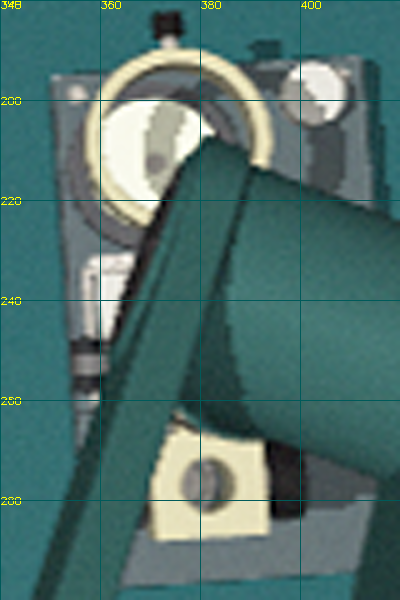

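Run:
```python
from h import *
ring,e=tri((315.4,266.2),(375.8,208.4));print("ring",ring,e)
zu=ring[2]-.028; print("underside z tri",zu)
t=read_state()['tcp_pos']; zu2=t[2]-.0052; print("by tcp",zu2)
b=onz("top",[(381.6,277.2)],zu2+.044)[0];g=onz("top",[(375.8,208.4)],zu2+.028)[0];gs=onz("scene",[(315.4,266.2)],zu2+.028)[0]
p=onz("top",[(376.8,276.5)],.082)[0];d=onz("top",[(371,212.5)],.054)[0];ds=onz("scene",[(317.8,305)],.054)[0]
print("top: bore-post",(b-p)[:2]*1e3,"ring-disc",(g-d)[:2]*1e3,"scene ring-disc",(gs-ds)[:2]*1e3)
print("yaw",np.degrees(np.arctan2(*(g-b)[1::-1])),np.degrees(np.arctan2(*(d-p)[1::-1])),np.linalg.norm((g-b)[:2]))
# ring ellipse segmentation-free check: predicted outlines
```

```text
ring [ 0.64920379 -0.13046969  0.15035862] 0.005979712119710294
underside z tri 0.12235861813364388
by tcp 0.12379916778876442
top: bore-post [-0.58828004 -1.53817686] ring-disc [-2.12513189 -1.63353141] scene ring-disc [ 1.51832168 -3.6780685 ]
yaw 3.585315666955449 3.5850005240890943 0.16912389527519997
```

Call:
{"method": "move_arm", "body": {
  "moves": [
    [0,0,0,0,0.001,0.003,1],
    [0,0,0,0,0.001,0.004,1],
    [0,0,0,0,0,0.003,1],
    [0,0,0,0,0,0.002,1],
    [0,0,0,0,0,0,1]
  ]
}}

```text
time_s: 12.27
tcp_pos: [0.5397, -0.1341, 0.1157]
eef_rot: [-0.031, 1.0, 0.0, -0.001]
ft_force: [0.6, -0.2, -6.4]
grip_width: 0.265
```

Call:
{"method": "move_arm", "body": {
  "moves": [
    [0,0,0,0,0,0,1],
    [0,0,0,0,0,0,1],
    [0,0,0,0,0,0,1],
    [0,0,0,0,0,0,1]
  ]
}}

```text
time_s: 12.6
tcp_pos: [0.5404, -0.1344, 0.1166]
eef_rot: [-0.031, 1.0, -0.0, 0.0]
ft_force: [-0.3, 0.2, -5.3]
grip_width: 0.265
```

Run:
```python
from h import *
plan([.5403,-.1350,.1165],93.54);st=read_state();print(st['wrist_torque'],np.abs(st['qvel']).max())
for n in("scene","top"): cv2.imwrite(f"pics/{n}12.png",snapshot(n)[:,:,::-1])
crop("scene",210,200,150,110,5,"pics/s12.png","pics/scene12.png")
crop("top",340,180,80,120,5,"pics/t12.png","pics/top12.png")
```

```text
t 12.6 tcp [ 0.5404 -0.1344  0.1166] tooly 93.56 zaxis [ 3.e-04 -2.e-04 -1.e+00] q [-0.368  0.427  1.73  -0.     0.984 -2.001] F [-0.27  0.22 -5.29] w 0.265
shift tool [ 0.0001 -0.0006  0.0001] turn z rad 0.0004 shift after turn [ 0.0001 -0.0006  0.0001]
[ 0.00435037 -0.01699919 -0.01060517] 0.002283787341855293
```

View pics/s12.png

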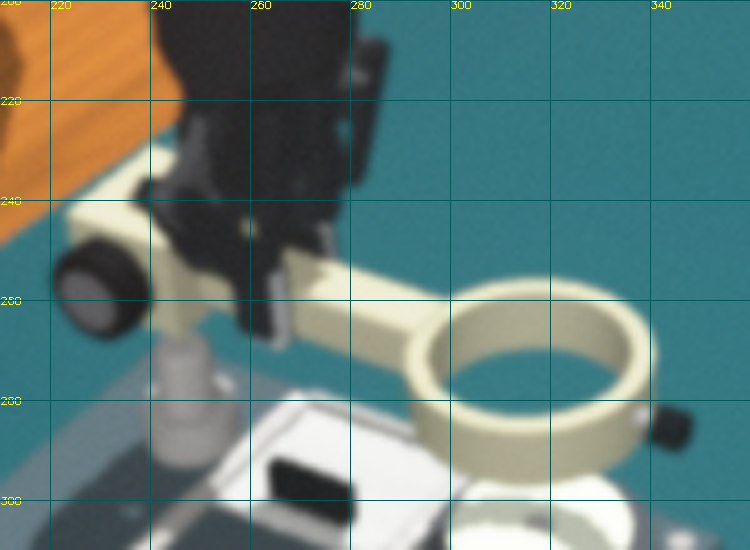

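View pics/t12.png

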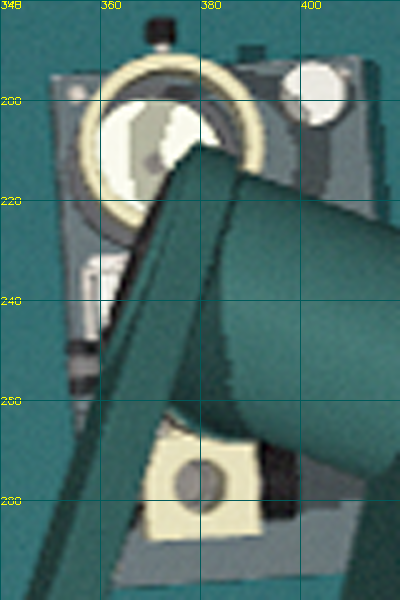

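Run:
```python
from h import *
B,G,S=(379.8,277.2),(374.2,209.4),(316.1,271.2)
ring,e=tri(S,G);print("ring",ring,e,"under",ring[2]-.028)
zu2=read_state()['tcp_pos'][2]-.0052; print("by tcp",zu2)
b=onz("top",[B],zu2+.044)[0];g=onz("top",[G],zu2+.028)[0];gs=onz("scene",[S],zu2+.028)[0]
p=onz("top",[(376.8,276.5)],.082)[0];d=onz("top",[(371,212.5)],.054)[0];ds=onz("scene",[(317.8,305)],.054)[0]
print("top: bore-post",(b-p)[:2]*1e3,"ring-disc",(g-d)[:2]*1e3,"scene ring-disc",(gs-ds)[:2]*1e3)
# overlay: predicted from tri'd fixture points, ideal holder
im={n:cv2.imread(f"pics/{n}12.png") for n in("scene","top")}
a=np.linspace(0,2*np.pi,60);C=np.c_[np.cos(a),np.sin(a),0*a]
for n,(P,D) in dict(scene=([.4825,-.1383],[.6511,-.1264]),top=([.4784,-.1412],[.6488,-.1305])).items():
    o=cv2.resize(im[n],None,fx=5,fy=5,interpolation=cv2.INTER_CUBIC)
    for c,rad,z,col in((P,.013,.112+.044,(0,0,255)),(D,.046,.112+.028,(0,0,255)),(P,.0125,.082,(0,255,0)),(D,.036,.054,(0,255,0))):
        q=proj(n,C*rad+[*c,z]); cv2.polylines(o,[np.int32(q*5+2)],True,col,1)
    x,y,w,h=(210,200,150,110) if n=="scene" else (340,180,80,120)
    cv2.imwrite(f"pics/{n}ov.png",o[y*5:(y+h)*5,x*5:(x+w)*5])
```

```text
ring [ 0.64848544 -0.12802578  0.1368884 ] 0.005924416724105248 under 0.10888839886654147
by tcp 0.11137878345309025
top: bore-post [-0.76043956  1.26612107] ring-disc [-2.95759663  0.94036858] scene ring-disc [ 1.55763065 -2.31803616]
```

View pics/sceneov.png

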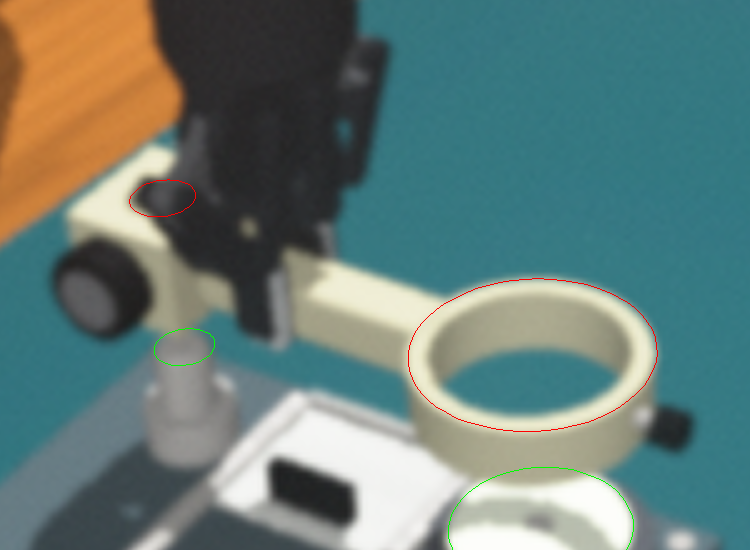

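View pics/topov.png

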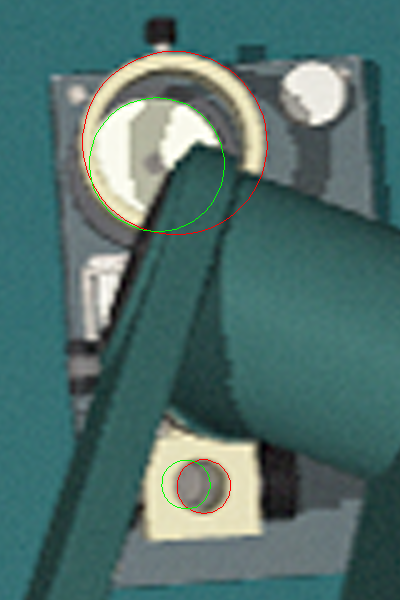

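View pics/scene12.png

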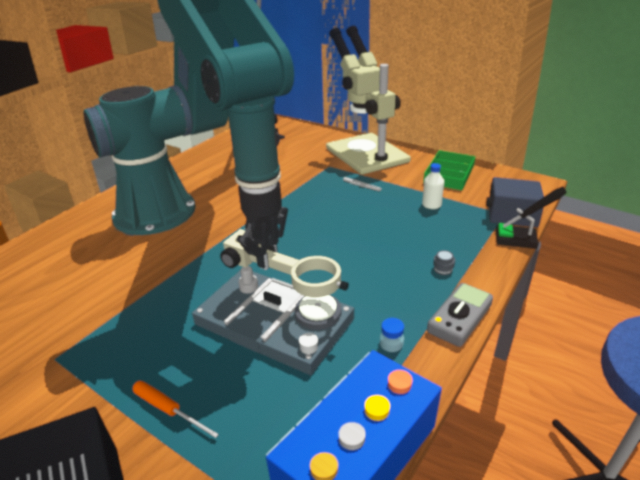

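Call:
{"method": "move_arm", "body": {
  "moves": [
    [0,0,0,0,0,0,1],
    [0,0,0,0,0,0,1],
    [0,0,0,0,0,0,1],
    [0,0,0,0,0,0,1],
    [0,0,0,0,0,0,1]
  ]
}}

```text
time_s: 13.12
tcp_pos: [0.5402, -0.1343, 0.1165]
eef_rot: [-0.031, 1.0, -0.0, -0.0]
ft_force: [-0.1, 0.0, -5.4]
grip_width: 0.264
```

The holder stands still over the post and disc, the cover is shut, and the bystanders I can see are where they were.

Run:
```python
from h import *
a=cv2.imread("pics/top0.png");b=cv2.imread("pics/top12.png")
for n,(x,y) in dict(eye=(321,319),lens=(260,163),jar=(359,159),cleaner=(163,213),tin=(402,199),driver=(483,250),tweez=(168,296)).items():
    print(n,np.abs(a[y-10:y+10,x-10:x+10].astype(int)-b[y-10:y+10,x-10:x+10]).mean().round(1))
print(r.finish_job())
```

```text
eye 5.4
lens 5.9
jar 6.0
cleaner 6.7
tin 14.9
driver 26.0
tweez 5.1
the job is handed in; nothing more can be done
None
```

I shut the cover and handed the job in at about 13 s with the holder still gripped, level and still over the post and disc.

**Cover:** I pushed it with the closed fingers until it stopped. The force rose to 13 N while the bar stood still, and the picture afterwards showed the screws fully covered.

**Holder:** I gripped it by the neck at the balance point with 90 N. I carried it across level, with its underside about 8 cm above the post, then lowered it to the final height.

**Last checks:**
- **Height:** the underside is about 29 mm above the post top by arm position, and about 27 mm when triangulated from the two cameras.
- **Alignment:** the top view puts the bore within about 1.5 mm of the post axis. The bore was hidden in the scene view, so only one camera checked it.
- **Camera disagreement:** on ring versus disc, the top view reads about (-3, +1) mm and the scene view about (+1.5, -2.3) mm. They roughly cancel, and that spread is about the calibration error, so I left it.
- **Level and still:** the tool axis was within 0.05° of vertical, and the wrist torque was near zero.
- **Bystanders:**
  - The eyepiece, lens, jar, cleaner and tweezers looked the same in the top view before and after.
  - The tin and screwdriver patches differed. For the tin I put this down to the arm's shadow, as it looked in place in the pictures. The screwdriver also looked in place in the last scene picture, though a shadow lies close to it. The arm never went near it.

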